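Comb clean studs into a row and lid the tray

ROBOT

A 6-joint arm with a two-finger parallel gripper is mounted at the origin on the work surface. World frame = base frame: x ahead of the robot, y to its left, z up, the work surface at z = 0. Lengths are in m, angles in rad, forces in N, time in s.
With the tool pointing down it reaches from about 0.35 to 0.975 m from the base axis. Payload 17.4 kg.
Tool frame: the origin (TCP) lies where the fingers leave the gripper's body, on its centre line; the fingertips stand 73 mm ahead of it and the grasp point (between the pads) lies 54 mm ahead of it; z points along the fingers, y is the line along which they close (so a half turn about z gives the same grasp; the last joint's range is limited). The gripper opens to 85 mm and grips with 20 to 120 N. Pads are 22 mm wide; open, the fingers measure 114 mm over their backs; the gripper's body (76 mm by 85 mm) begins 54 mm behind the grasp point. The pads swing forward as they close: fully open they stand 13 mm farther back than shut.
Start: joints at [-1.16, 0.116, 1.442, -0, 1.584, -0.038], TCP at [0.293, -0.608, 0.304] pointing down, gripper open.
Joint ranges: [-2.83, 2.83], [-0.83, 2.19], [0.07, 2.5], [-1.14, 4.28], [0.01, 3], [-2.97, 2.97]. Speed limits (rad/s): [1.89, 1.89, 2.22, 3.14, 3.14, 3.14].

INTERFACE

Orientations are given as a unit quaternion [w, x, y, z].
In Python, from plant import telemetry, eyes, workorder gives the robot as it stands. The module is installed in compiled form; this text tells all that it offers.
- The arm moves only by the tool arm_command, never from a script. Its argument "increments" is one flat list of numbers, 7 for each row, row after row: the shift along the tool's x, y, z in cm, then the turn, a rotation vector about the tool's x, y, z in rad, then the gripper's target within -1 to 1 (fully open at 1, half-way at 0, shut at -1). In form: [tx, ty, tz, ax, ay, az, claw, tx, ty, tz, ax, ay, az, claw, ...]. A call has 1 to 10 rows; each row is the pose to reach, as a shift and turn from the pose commanded when the call began, along the tool's axes at that moment; what a row does not reach only later rows make up. A row lasts 1/12 s, in which the tool goes at most 41.7 mm and 7.16 degrees, less where a joint would pass 70% of its speed; a pose out of reach is approached as far as the arm can. A call with a gripper value outside its range is refused whole. The fingers move at their own pace and stop on an object; "newtons" is the grip in N (left out, the last holds). Time passes only in rows, so rows that repeat a pose let the fingers close. It gives the time, the measured TCP pose, the force, the opening and the grip force at its end, in the units of the state.
- telemetry.get_state(): the state, without advancing time (a new reading comes with each control period).
- eyes.camera(name): name is "scene" or "top" or "wrist"; returns a dict with "pixels" (400x640x3 uint8, red, green, blue), "range_z" (400x640 float32, m along the optical axis (not along the pixel's ray), 0 where there is no reading), "intrinsics" (3x3 intrinsics, pixels), "dist_coeffs" ([k1, k2, p1, p2, k3] as OpenCV has them; the pictures are not rectified), "rvec" (rotation vector, rad) and "tvec" (3), from world to camera coordinates, as OpenCV has them. Camera axes: x right, y down, z forward; pixel columns grow to the right and rows downward; lengths in m; the calibration is good to about 2 mm. A picture is of the moment at which its call begins.
- workorder.finish_job(): hands the job in; it is judged then, once.
The state is a dict: "t": time; "joint_positions": joint angles; "joint_vel": joint speeds; "effort": joint torques, N m; "tool_pos": TCP position; "ee_rot": TCP orientation; "wrist_force": force on the tool from outside, world axes, zero at the start; "ft_torque": the same for the moment, N m; "gripper_width": opening from 0.0 (shut) to 1.0 (fully open); "finger_force": force on a finger pad.
Only numpy, scipy, OpenCV 4.12 (cv2) and the standard library are available. Lean on these libraries where they do the work, as an engineer would, in place of code of your own. Each camera call takes 0.05 s, during which the arm holds its last target. There are 200 camera calls.

TASK

Six cleaned studs lie scattered in the stainless tray: comb them with the white rake, not with the gripper, into parallel rows straight across the tray, all six flat on the floor side by side and packed up against its square end. Then put the rake down on the bench and lower the lid gently onto the tray, right way up, so that its lip goes inside and it sits down flat on the rim. Leave the tape measure, bottle and spanner where they are.

Things in the scene. Friction and masses are not known exactly. Their poses are not given: they have to be found in the camera images.
- tray: shallow stainless tray, fixed to the bench: inside 104 mm (its x) by 270 mm (its y), 27 mm deep; floor 3 mm thick, side walls 3 mm; a rim turned out 8 mm all round (outside 126 by 292 mm), its top 30 mm above the bench. Origin: centre of the inside, at bench height; z up. One short end (+y) is square, the other (-y) slopes
- tray_square (a point): middle of the foot of the tray's square end wall, on its upright inner face, at floor height (tray y = +135 mm); axes as the tray's
- tray_slope (a point): middle of the line where the level floor ends and the sloping end panel begins (tray y = -113 mm); the panel rises from here to 22 mm above the bench at tray y = -135 mm; axes as the tray's. The 40 mm of floor next to it start free of studs
- rake_grip (a point): middle of the upright grip of the loose white plastic rake (0.15 kg), which stands on its tines on the bench; this point is 75 mm above the tine ends. Grip: a flat block 18 mm thick (its x) and 60 mm wide (its y), from 46 to 98 mm above the tine ends. z up; faces +x and -x are alike
- rake_tines (a point): middle of the rake's tine ends. Eight tines side by side along y, each 32 mm long, 20 mm deep (x) and 6 mm wide, with 6.9 mm gaps; above them a head from 32 to 46 mm up. Tines and head are 96 mm wide (y) and 20 mm thick (x); axes as the grip's. Pushed upright it may let round studs ride up on each other; leaned forward over them (0.2 to 0.4 rad) it keeps them down
- lid_grip (a point): middle of the bar handle of the tray's loose stainless lid (0.36 kg), which lies right way up on the bench; 46 mm above the underside of its lip. Bar along y: 104 mm long, 14 mm wide (x), 12 mm high, 32 mm clear above the plate, on posts 46 mm either side. Seated, this point is 71 mm above the bench over the tray's origin, y along the tray's y, either way round
- lid_lip (a point): middle of the underside of the lid's lip. The lid's plate is 126 mm (x) by 292 mm (y), 3 mm thick, its underside 5 mm above this point; the lip below it, 98 by 264 mm outside and 5 mm deep, goes inside the tray's walls with 3 mm to spare on every side; axes as the handle's
- stud0: dark steel stud, 10 mm round and 76 mm long, 45 g, loose in the tray. Origin at its centre (8 mm above the bench when it lies on the tray floor); x along its length (it may roll about x)
- stud1: dark steel stud, 10 mm round and 76 mm long, 45 g, loose in the tray. Origin at its centre (8 mm above the bench when it lies on the tray floor); x along its length (it may roll about x)
- stud2: dark steel stud, 10 mm round and 76 mm long, 45 g, loose in the tray. Origin at its centre (8 mm above the bench when it lies on the tray floor); x along its length (it may roll about x)
- stud3: dark steel stud, 10 mm round and 76 mm long, 45 g, loose in the tray. Origin at its centre (8 mm above the bench when it lies on the tray floor); x along its length (it may roll about x)
- stud4: dark steel stud, 10 mm round and 76 mm long, 45 g, loose in the tray. Origin at its centre (8 mm above the bench when it lies on the tray floor); x along its length (it may roll about x)
- stud5: dark steel stud, 10 mm round and 76 mm long, 45 g, loose in the tray. Origin at its centre (8 mm above the bench when it lies on the tray floor); x along its length (it may roll about x)
- tape: tape measure, bystander, 62 by 30 by 56 mm high; origin at the centre of its underside
- bottle: white squeeze bottle, bystander, 48 mm round, 115 mm high; origin at the centre of its underside
- wrench: spanner, bystander, 170 mm long along its x, lying beyond the tray; origin at its middle, on the underside

How it is judged:
By the outcome, as a careful person would: the job done as asked, in the order asked, and still so for the second after the job is handed in, with the robot touching nothing.
It also fails if it takes over 72 s, if anything falls off the work surface, if the arm or the gripper's body presses on something with over 40 N, if the wrist force passes 120 N, or if a joint passes its speed limit or range.

## Working session

There is one attempt and no reset: what is moved stays moved. The work goes in short steps, Python scripts to look and compute and a tool call to move; the robot and the scene stay as the last step left them, time stands still between calls to the robot, and variables do not carry over. Pictures are saved under pics/ and viewed, at most 10 in all, crops included, and the job is handed in when it is done.

Besides the shell and the picture viewer there is one more tool, called after "Request:" as name(argument=value, ...) on one line, values as JSON. arm_command: Moves the arm, as the interface text tells. Its arguments: {"type":"object","properties":{"increments":{"type":"array"},"newtons":{"type":"number"}},"required":["increments"]}

```bash
mkdir -p pics; cat > h.py <<'E'
import numpy as np, cv2
from scipy.spatial.transform import Rotation as R
from plant import telemetry, eyes, workorder
def snap(n,save=None):
    c=eyes.camera(n); np.savez(f'{n}.npz',**c)
    if save: cv2.imwrite(f'pics/{save}.png',c['pixels'][:,:,::-1])
    return c
def load(n): return dict(np.load(f'{n}.npz'))
def ray(c,u,v):
    p=cv2.undistortPoints(np.array([[[u,v]]],float),c['intrinsics'],c['dist_coeffs'])[0,0]
    Rm=cv2.Rodrigues(c['rvec'])[0]; o=-Rm.T@c['tvec'].ravel()
    return o,Rm.T@np.array([p[0],p[1],1])
def onz(c,u,v,z):
    o,d=ray(c,u,v); return o+d*(z-o[2])/d[2]
def dep(c,u,v):
    o,d=ray(c,u,v); return o+d*c['range_z'][int(round(v)),int(round(u))]
def rot(): 
    s=telemetry.get_state(); q=s['ee_rot']; return s,R.from_quat([q[1],q[2],q[3],q[0]])
E
python3 - <<'E'
from h import *
c=snap('top','top0');snap('scene','scene0')
s,r=rot(); print(s['t'],s['tool_pos'],s['ee_rot']); print(r.as_matrix().round(3))
E
```

```text
0.1 [ 0.2928259  -0.60809432  0.30327596] [-4.81153537e-04  9.74927817e-01  2.22520808e-01 -9.58467992e-05]
[[ 0.901  0.434 -0.   ]
 [ 0.434 -0.901  0.001]
 [ 0.    -0.001 -1.   ]]
```

View pics/top0.png

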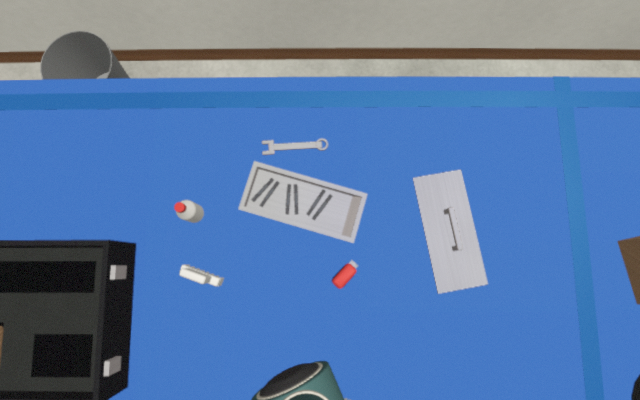

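View pics/scene0.png

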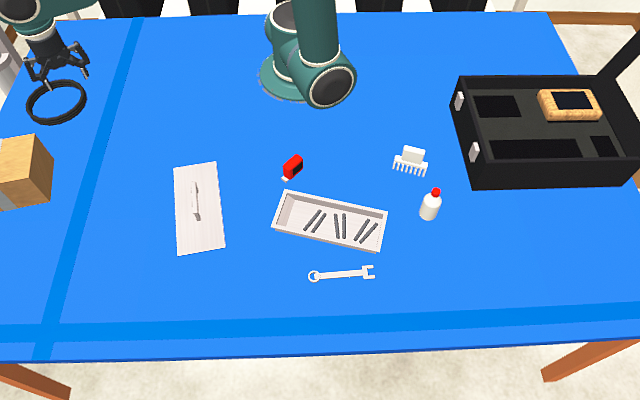

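Top view: tray centre ~(303,202), sloping end at right (355,215), square end at left (250,187). Rake is at ~(200,275), lid handle ~(450,228), tape (345,273), bottle (190,210), spanner (295,146). Next I'll enlarge the top view.

```bash
python3 - <<'E'
from h import *
c=load('top'); im=c['pixels'][:,:,::-1]
a=cv2.resize(im[150:300,170:370],None,fx=4,fy=4,interpolation=cv2.INTER_CUBIC); cv2.imwrite('pics/crop1.png',a)
for n,u,v in [('tray',303,202),('lidbar',451,228),('lidplate',440,228),('rake',197,273),('tape',345,273),('base',300,380),('bench',400,320)]: print(n,dep(c,u,v).round(4))
E
```

```text
tray [0.607  0.0733 0.004 ]
lidbar [ 0.5389 -0.2945  0.0064]
lidplate [ 0.5391 -0.2671  0.0062]
rake [0.4347 0.3072 0.0864]
tape [ 0.432  -0.0258  0.0554]
base [0.2361 0.0715 0.1968]
bench [ 0.3177 -0.1606 -0.0004]
```

View pics/crop1.png

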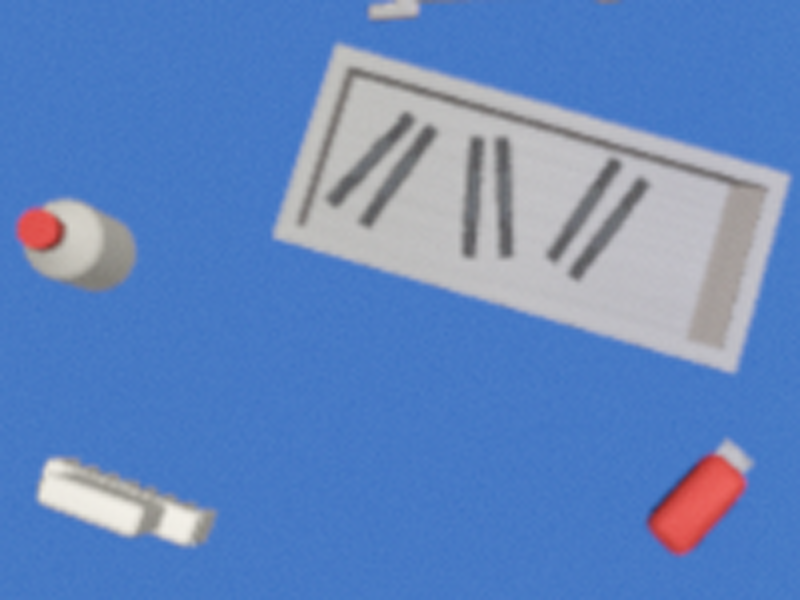

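```bash
cat >> h.py <<'E'
def cloud(c,box=None):
    v,u=np.mgrid[0:400,0:640]; p=cv2.undistortPoints(np.stack([u,v],-1).reshape(-1,1,2).astype(float),c['intrinsics'],c['dist_coeffs'])[:,0]
    Rm=cv2.Rodrigues(c['rvec'])[0]; P=np.c_[p,np.ones(len(p))]*c['range_z'].reshape(-1,1)
    return ((P-c['tvec'].ravel())@Rm).reshape(400,640,3)
def rect(P):
    (cx,cy),(w,h),a=cv2.minAreaRect((P[:,:2]*1000).astype(np.float32)); return np.round([cx,cy,w,h,a],1),len(P)
E
python3 - <<'E'
from h import *
np.set_printoptions(suppress=True)
c=load('top')
for n,p in [('traycrop',[(337,44),(790,174),(735,373),(274,237)])]:
    P=np.array([onz(c,170+x/4,150+y/4,.03) for x,y in p]); print(n,P.round(4)); print('c',P.mean(0)); print([np.linalg.norm(P[i]-P[(i+1)%4]).round(4) for i in range(4)])
    x=P[0]+P[3]-P[1]-P[2]; print('yaw of +y axis',np.degrees(np.arctan2(x[1],x[0]))); x=P[0]+P[1]-P[2]-P[3]; print('+x',np.degrees(np.arctan2(x[1],x[0])))
for nm in ['top','scene']:
  C=cloud(load(nm)); Z=C[:,:,2]; X=C[:,:,0];Y=C[:,:,1]
  s=lambda x0,x1,y0,y1,z0,z1: C[(X>x0)&(X<x1)&(Y>y0)&(Y<y1)&(Z>z0)&(Z<z1)]
  print(nm)
  print('rim',rect(s(.45,.75,-.1,.28,.027,.035)))
  print('lid',rect(s(.35,.75,-.5,-.15,.003,.02)))
  P=s(.35,.75,-.5,-.15,.035,.07); print('bar',len(P) and (rect(P),P[:,2].max()))
  P=s(.35,.5,.22,.4,.09,.11); print('grip',rect(P),np.median(P[:,2]))
  P=s(.35,.5,.22,.4,.04,.05); print('head',len(P) and rect(P))
  P=s(.35,.5,-.1,.05,.045,.06); print('tape',len(P) and rect(P))
  P=s(.5,.7,.2,.4,.05,.12); print('bottle',len(P) and (rect(P),P[:,2].max()))
c=load('top'); im=c['pixels'][:,:,::-1]
a=cv2.resize(im[160:300,400:500],None,fx=4,fy=4,interpolation=cv2.INTER_CUBIC); cv2.imwrite('pics/crop2.png',a)
E
```

```text
traycrop [[ 0.7067  0.1932  0.03  ]
 [ 0.623  -0.0858  0.03  ]
 [ 0.5018 -0.0496  0.03  ]
 [ 0.586   0.2292  0.03  ]]
c [0.60437383 0.07174804 0.03      ]
[np.float64(0.2912), np.float64(0.1265), np.float64(0.2913), np.float64(0.1259)]
yaw of +y axis 73.24928582692358
+x -16.61169845667101
top
rim (array([605. ,  74.1, 292.3, 126.3,  73.2]), 1334)
lid (array([ 549.4, -325.7,  398.1,  348.4,    0. ]), 5941)
bar ((array([ 534.2, -289.7,  104. ,   15.4,   10.2]), 297), np.float64(0.055133627406714014))
grip (array([430.4, 315.1,  61.1,  18.2,  70.3]), 213) 0.09661971264571623
head (array([429.3, 314.1,  96.6,  17.8,  70. ]), 111)
tape (array([425.1, -22.7,  31. ,  60.7,  45. ]), 340)
bottle ((array([579. , 341.5,  42.3,  46.5,  68.1]), 390), np.float64(0.11749698915491993))
scene
rim (array([578.8,  76.1, 304.7, 186.5,  73.1]), 1115)
lid (array([ 550.2, -325. ,  399.4,  349.9,    0. ]), 5799)
bar ((array([ 536.3, -287.7,  105.1,   15.2,    9.4]), 195), np.float64(0.05727323498505446))
grip (array([432.6, 316.8,  60.2,  21. ,  71. ]), 138) 0.0971964334644054
head (array([434.2, 315.9,  95.2,  22.8,  68.1]), 133)
tape (array([430.1, -22. ,  32. ,  61. ,  40.3]), 198)
bottle ((array([588.6, 345.3,  47.3,  38. ,  68.5]), 342), np.float64(0.11910482041480602))
```

View pics/crop2.png

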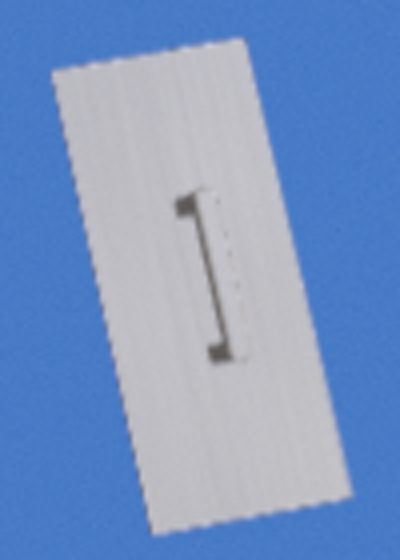

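```bash
cat >> h.py <<'E'
def Rd(phi,tilt=None):
    # tool pointing down, tool y at yaw phi (deg); tilt = world rotvec applied after
    f=np.radians(phi); M=np.c_[[-np.sin(f),np.cos(f),0],[np.cos(f),np.sin(f),0],[0,0,-1]]
    r=R.from_matrix(M); return r if tilt is None else R.from_rotvec(tilt)*r
def inc(p0,r0,p,r):
    return np.r_[r0.inv().apply(np.array(p)-p0)*100,(r0.inv()*r).as_rotvec()]
np.set_printoptions(suppress=True,precision=3)
E
python3 - <<'E'
from h import *
s,r=rot();p=s['tool_pos']
for w,f in [((.45,-.15,.27),-40),((.4315,.316,.20),-19.5)]: print(inc(p,r,w,Rd(f)))
p=np.array((.4315,.316,.20));r=Rd(-19.5)
print(inc(p,r,(.4315,.316,.128),r))
E
```

```text
[ 34.037 -34.45    3.362  -0.001  -0.     -0.424]
[ 52.589 -77.231  10.405  -0.001  -0.     -0.782]
[0.  0.  7.2 0.  0.  0. ]
```

Request:
arm_command(increments=[34,-34.4,3.4,0,0,-0.42,1,34,-34.4,3.4,0,0,-0.42,1,34,-34.4,3.4,0,0,-0.42,1,34,-34.4,3.4,0,0,-0.42,1,34,-34.4,3.4,0,0,-0.42,1,34,-34.4,3.4,0,0,-0.42,1,34,-34.4,3.4,0,0,-0.42,1,34,-34.4,3.4,0,0,-0.42,1,34,-34.4,3.4,0,0,-0.42,1,52.6,-77.2,10.4,0,0,-0.78,1])

```text
t: 0.93
tool_pos: [0.4164, -0.2113, 0.2719]
ee_rot: [0.0, 0.88, 0.475, 0.0]
wrist_force: [1.2, -0.4, -0.3]
gripper_width: 0.996
finger_force: 0.0
```

```bash
python3 - <<'E'
from h import *
s,r=rot();p=s['tool_pos'];print(s['t'],p)
for w,f in [((.4315,.316,.20),-19.5)]: print(inc(p,r,w,Rd(f)))
E
```

```text
0.9333 [ 0.416 -0.211  0.272]
[ 44.932 -27.633   7.191   0.     -0.     -0.24 ]
```

Request:
arm_command(increments=[44.9,-27.6,7.2,0,0,-0.24,1,44.9,-27.6,7.2,0,0,-0.24,1,44.9,-27.6,7.2,0,0,-0.24,1,44.9,-27.6,7.2,0,0,-0.24,1,44.9,-27.6,7.2,0,0,-0.24,1,44.9,-27.6,7.2,0,0,-0.24,1,44.9,-27.6,7.2,0,0,-0.24,1,44.9,-27.6,7.2,0,0,-0.24,1,44.9,-27.6,7.2,0,0,-0.24,1,44.9,-27.6,7.2,0,0,-0.24,1])

```text
t: 1.77
tool_pos: [0.4256, 0.2017, 0.2153]
ee_rot: [0.0, 0.816, 0.579, 0.0]
wrist_force: [1.3, -1.3, 0.4]
gripper_width: 0.999
finger_force: 0.0
```

```bash
python3 - <<'E'
from h import *
s,r=rot();p=s['tool_pos'];print(s['t'],p)
for w,f in [((.4315,.316,.20),-19.5)]: print(inc(p,r,w,Rd(f)))
E
```

```text
1.7667 [0.426 0.202 0.215]
[10.98  -3.215  1.534  0.    -0.     0.004]
```

Request:
arm_command(increments=[11,-3.2,1.5,0,0,0,1,11,-3.2,1.5,0,0,0,1,11,-3.2,1.5,0,0,0,1,11,-3.2,1.5,0,0,0,1,11,-3.2,1.5,0,0,0,1])

```text
t: 2.18
tool_pos: [0.4319, 0.3152, 0.1996]
ee_rot: [-0.0, 0.815, 0.58, -0.001]
wrist_force: [0.2, -1.0, -0.4]
gripper_width: 0.998
finger_force: 0.0
```

```bash
python3 - <<'E'
from h import *
s,r=rot();p=s['tool_pos'];print(s['t'],p)
c=snap('wrist','wr1'); C=cloud(c); Z=C[:,:,2];X=C[:,:,0];Y=C[:,:,1]
for z0,z1 in[(.09,.105),(.04,.05)]:
    P=C[(Z>z0)&(Z<z1)&(X>.35)&(X<.5)&(Y>.22)&(Y<.4)]; print(rect(P),np.median(P[:,2]) if len(P) else 0)
c=snap('top');C=cloud(c); 
print(inc(p,r,(.4315,.316,.128),Rd(-19.5)))
E
```

```text
2.1833 [0.432 0.315 0.2  ]
(array([431.5, 317.8,  59.2,  18. ,  69.9]), 2844) 0.09814326773487203
(array([442.8, 349.2,  28. ,  20. ,  70.4]), 858) 0.04620785255404497
[ 0.076 -0.061  7.161 -0.001  0.002  0.006]
```

View pics/wr1.png

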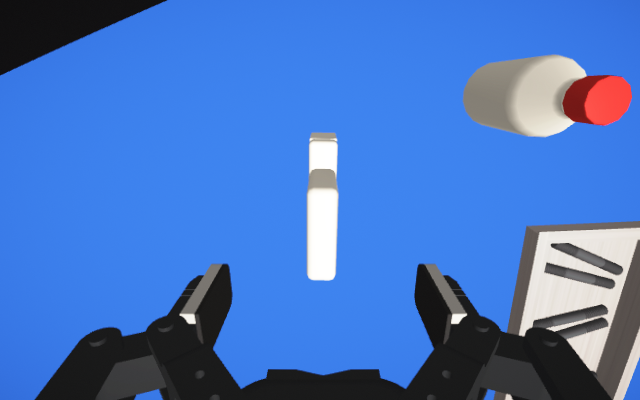

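The wrist view shows the grip at ~(322,230), squarely between the fingers. Descend and grip.

Request:
arm_command(increments=[0.2,-0.1,3,0,0,0.015,1,0.2,-0.1,5,0,0,0.015,1,0.2,-0.1,7.2,0,0,0.015,1,0.2,-0.1,7.2,0,0,0.015,1,0.2,-0.1,7.2,0,0,0.015,-1,0.2,-0.1,7.2,0,0,0.015,-1,0.2,-0.1,7.2,0,0,0.015,-1,0.2,-0.1,7.2,0,0,0.015,-1,0.2,-0.1,7.2,0,0,0.015,-1,0.2,-0.1,7.2,0,0,0.015,-1], newtons=90)

```text
t: 3.12
tool_pos: [0.4325, 0.3163, 0.1295]
ee_rot: [0.0, 0.82, 0.572, 0.001]
wrist_force: [-0.6, -1.4, 3.5]
gripper_width: 0.196
finger_force: 87.9
```

Request:
arm_command(increments=[0,0,0,0,0,0,-1,0,0,0,0,0,0,-1,0,0,0,0,0,0,-1,0,0,0,0,0,0,-1])

```text
t: 3.45
tool_pos: [0.4325, 0.3164, 0.1295]
ee_rot: [0.0, 0.82, 0.572, 0.001]
wrist_force: [-0.4, -1.3, 6.7]
gripper_width: 0.198
finger_force: 88.1
```

```bash
python3 - <<'E'
from h import *
s,r=rot();p=s['tool_pos'];print(s['t'],p,s['gripper_width'],s['finger_force'],s['wrist_force']); print(r.as_matrix())
c=snap('top');C=cloud(c);Z=C[:,:,2];X=C[:,:,0];Y=C[:,:,1]
P=C[(Z>.04)&(Z<.05)&(X>.35)&(X<.5)&(Y>.22)&(Y<.4)]; print(rect(P))
c=snap('wrist');C=cloud(c);Z=C[:,:,2];X=C[:,:,0];Y=C[:,:,1]
P=C[(Z>.09)&(Z<.105)&(X>.38)&(X<.48)&(Y>.26)&(Y<.38)]; q=r.inv().apply(P-p);print(rect(P),q.min(0),q.max(0))
P=C[(Z>.04)&(Z<.05)&(X>.38)&(X<.48)&(Y>.26)&(Y<.38)]; q=r.inv().apply(P-p);print(rect(P),q.min(0),q.max(0))
E
```

```text
3.45 [0.432 0.316 0.13 ] 0.19847237758894348 88.1020188331604 [-0.428 -1.252  6.703]
[[ 0.345  0.939  0.001]
 [ 0.939 -0.345  0.   ]
 [ 0.001  0.001 -1.   ]]
(array([419.9, 285.9,  36.4,  17.7,  70.1]), 77)
(array([432.6, 325.3,  60.1,  61.7,  30.8]), 8237) [-0.026 -0.04   0.024] [0.031 0.04  0.04 ]
(array([443.9, 348.7,  28.6,  20. ,  69.9]), 1669) [ 0.02 -0.01  0.08] [0.049 0.01  0.09 ]
```

```bash
cat >> h.py <<'E'
class T: c=np.array([.6047,.073,0]); yaw=73.2; off=np.array([.001,.010,.1295])
def tw(x,y,z):
    f=np.radians(T.yaw); ex=np.array([np.sin(f),-np.cos(f),0]); ey=np.array([np.cos(f),np.sin(f),0])
    return T.c+ex*x+ey*y+np.array([0,0,z])
def tin(P):
    f=np.radians(T.yaw); d=np.asarray(P)-T.c; return np.stack([d@[np.sin(f),-np.cos(f),0],d@[np.cos(f),np.sin(f),0],d[...,2]],-1)
def rakepose(x,y,z,t):
    f=np.radians(T.yaw); ex=np.array([np.sin(f),-np.cos(f),0])
    r=Rd(T.yaw,-t*ex); return tw(x,y,z)-r.apply(T.off), r
E
python3 - <<'E'
from h import *
s,r=rot();p=s['tool_pos']
print(inc(p,r,p+[0,0,.1],r))
P,r2=rakepose(0,-.082,.12,0); print(P,inc(p,r,P,r2))
E
```

```text
[  0.007   0.008 -10.      0.      0.      0.   ]
[ 0.579 -0.015  0.249] [-26.076  25.205 -12.003   0.001   0.     -1.63 ]
```

Request:
arm_command(increments=[0,0,-4,0,0,0,-1,0,0,-8,0,0,-0.1,-1,-3,3,-12,0,0,-0.2,-1,-26,25.2,-12,0,0,-1.63,-1,-26,25.2,-12,0,0,-1.63,-1,-26,25.2,-12,0,0,-1.63,-1,-26,25.2,-12,0,0,-1.63,-1,-26,25.2,-12,0,0,-1.63,-1,-26,25.2,-12,0,0,-1.63,-1,-26,25.2,-12,0,0,-1.63,-1])

```text
t: 4.38
tool_pos: [0.5525, 0.0452, 0.2465]
ee_rot: [0.0, 0.445, 0.895, 0.0]
wrist_force: [0.6, 1.1, -0.7]
gripper_width: 0.197
finger_force: 88.3
```

```bash
python3 - <<'E'
from h import *
s,r=rot();p=s['tool_pos'];print(s['t'],p)
P,r2=rakepose(0,-.082,.12,0); print(P,inc(p,r,P,r2))
E
```

```text
4.3833 [0.553 0.045 0.246]
[ 0.579 -0.015  0.249] [-6.427 -1.537 -0.301  0.     0.    -0.63 ]
```

Request:
arm_command(increments=[-6.4,-1.5,-0.3,0,0,-0.63,-1,-6.4,-1.5,-0.3,0,0,-0.63,-1,-6.4,-1.5,-0.3,0,0,-0.63,-1,-6.4,-1.5,-0.3,0,0,-0.63,-1,-6.4,-1.5,-0.3,0,0,-0.63,-1,-6.4,-1.5,-0.3,0,0,-0.63,-1,-6.4,-1.5,-0.3,0,0,-0.63,-1,-6.4,-1.5,-0.3,0,0,-0.63,-1])

```text
t: 5.05
tool_pos: [0.5785, -0.0131, 0.2493]
ee_rot: [-0.0, 0.151, 0.989, 0.0]
wrist_force: [-0.1, -0.4, -1.4]
gripper_width: 0.2
finger_force: 88.3
```

```bash
python3 - <<'E'
from h import *
s,r=rot();p=s['tool_pos'];print(s['t'],p)
w=snap('wrist','wr2'); snap('top')
C=cloud(w);Q=tin(C.reshape(-1,3))
m=(np.abs(Q[:,2]-.03)<.003)&(np.abs(Q[:,0])<.08)&(np.abs(Q[:,1])<.16);print(m.sum(),rect(C.reshape(-1,3)[m]))
q=Q[m]; 
# rim long far side: outer/inner edges x per y bin
for lo in np.arange(-.14,.14,.02):
    b=q[(q[:,1]>lo)&(q[:,1]<lo+.02)]
    if len(b)>20: print(lo.round(2),len(b),np.sort(b[:,0])[[2,-3]].round(4), b[:,2].mean().round(4))
# rake in tool frame
q=r.inv().apply(C.reshape(-1,3)-p); m=(q[:,2]>.07)&(q[:,2]<.135)&(np.abs(q[:,1])<.02)&(np.abs(q[:,0])<.06)
print(q[m].min(0),q[m].max(0))
P,r2=rakepose(0,-.082,.12,0); print(inc(p,r,P,r2))
E
```

```text
5.05 [ 0.579 -0.013  0.249]
9932 (array([608.3,  75. , 293.9, 127. ,  73.3]), 9932)
-0.14 1429 [-0.06   0.066] 0.0304
-0.12 383 [-0.06   0.065] 0.0305
-0.1 297 [-0.06  -0.049] 0.0306
-0.08 416 [-0.06   0.066] 0.0305
-0.06 534 [-0.06   0.066] 0.0305
-0.04 522 [-0.06   0.065] 0.0305
-0.02 523 [-0.06   0.066] 0.0304
0.0 520 [-0.06   0.065] 0.0304
0.02 540 [-0.061  0.065] 0.0303
0.04 529 [-0.061  0.065] 0.0304
0.06 504 [-0.06   0.066] 0.0303
0.08 502 [-0.06   0.065] 0.0304
0.1 528 [-0.06   0.065] 0.0303
0.12 1071 [-0.06   0.066] 0.03
0.14 1136 [-0.061  0.065] 0.0305
[ 0.02 -0.01  0.07] [0.048 0.01  0.127]
[-0.118 -0.198 -0.024 -0.    -0.    -0.009]
```

View pics/wr2.png

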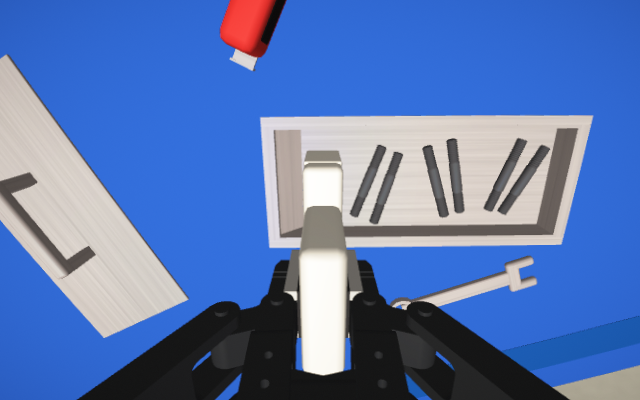

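Wrist view: full tray rim visible (262–592, 117–247), rake at (322,170), and the studs start well right of the rake. The wrist rim fit gives a centre of (0.608, 0.075). I'll adopt that, lean the rake and lower it to just above the rim.

```bash
sed -i 's/^class T.*/class T: c=np.array([.6076,.0748,0]); yaw=73.3; off=np.array([.0007,.010,.1295])/' h.py; python3 - <<'E'
from h import *
s,r=rot();p=s['tool_pos']
P,r2=rakepose(0,-.084,.038,.3); print(P,inc(p,r,P,r2))
w=load('wrist')
# stud ends estimate from wr2 pixels (bottom end of left stud, top etc)
for u,v in [(354,214),(380,147),(373,221),(400,154),(444,214),(425,147),(460,210),(452,141),(488,208),(522,141),(501,212),(546,148)]: print(tin(onz(w,u,v,.008)))
E
```

```text
[0.592 0.022 0.165] [-0.291  3.731  8.464  0.3   -0.001 -0.01 ]
[ 0.037 -0.06   0.008]
[-0.032 -0.037  0.008]
[ 0.045 -0.04   0.008]
[-0.025 -0.017  0.008]
[0.038 0.033 0.008]
[-0.031  0.007  0.008]
[0.034 0.049 0.008]
[-0.037  0.032  0.008]
[0.032 0.078 0.008]
[-0.036  0.1    0.008]
[0.037 0.092 0.008]
[-0.029  0.125  0.008]
```

Request:
arm_command(increments=[-0.3,3.7,2,0.1,0,-0.01,-1,-0.3,3.7,4,0.2,0,-0.01,-1,-0.3,3.7,6,0.3,0,-0.01,-1,-0.3,3.7,8.5,0.3,0,-0.01,-1,-0.3,3.7,8.5,0.3,0,-0.01,-1,-0.3,3.7,8.5,0.3,0,-0.01,-1,-0.3,3.7,8.5,0.3,0,-0.01,-1])

```text
t: 5.73
tool_pos: [0.5927, 0.021, 0.166]
ee_rot: [-0.021, 0.143, 0.978, -0.147]
wrist_force: [0.1, 1.1, -0.7]
gripper_width: 0.2
finger_force: 88.6
```

```bash
python3 - <<'E'
from h import *
s,r=rot();p=s['tool_pos'];print(s['t'],p)
w=snap('wrist','wr3')
C=cloud(w).reshape(-1,3);Q=tin(C)
m=(np.abs(Q[:,2]-.03)<.003)&(np.abs(Q[:,0])<.08)&(np.abs(Q[:,1])<.16)&(Q[:,1]>-.06);q=Q[m]
print('rim x',np.sort(q[:,0])[[5,-5]])
qq=r.inv().apply(C-p); m=(qq[:,2]>.09)&(qq[:,2]<.135)&(np.abs(qq[:,1])<.02)&(np.abs(qq[:,0])<.06)
print(qq[m].min(0),qq[m].max(0),'rake x end tray',Q[m][:,0].min(),Q[m].min(0))
P,r2=rakepose(0,-.084,.004,.3); print(inc(p,r,P,r2))
E
```

```text
5.7333 [0.593 0.021 0.166]
rim x [-0.063  0.064]
[ 0.045 -0.01   0.09 ] [0.059 0.02  0.135] rake x end tray -0.05820229910908615 [-0.058 -0.102  0.031]
[0.052 1.086 3.358 0.001 0.001 0.001]
```

View pics/wr3.png

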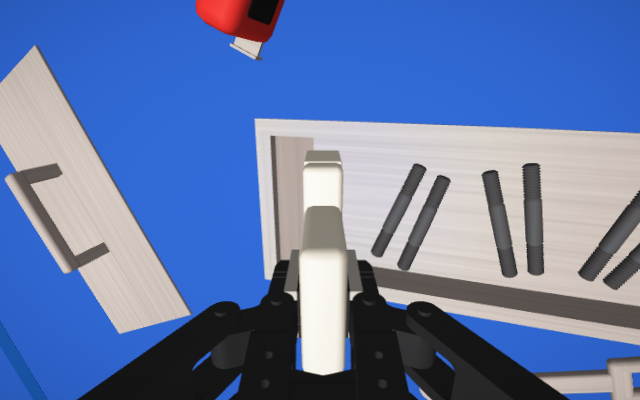

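Request:
arm_command(increments=[0,0.5,1.6,0,0,0,-1,0,0.9,2.8,0,0,0,-1,0,1.0,3.1,0,0,0,-1,0,1.1,3.3,0,0,0,-1,0,1.1,3.3,0,0,0,-1,0,1.1,3.3,0,0,0,-1])

```text
t: 6.28
tool_pos: [0.5927, 0.0219, 0.1302]
ee_rot: [-0.022, 0.142, 0.979, -0.148]
wrist_force: [0.2, 0.0, -1.2]
gripper_width: 0.2
finger_force: 88.7
```

```bash
python3 - <<'E'
from h import *
s,r=rot();p=s['tool_pos'];print(s['t'],p,s['wrist_force'])
print('edge',tin(p+r.apply(T.off)))
w=snap('wrist')
C=cloud(w).reshape(-1,3);Q=tin(C);qq=r.inv().apply(C-p)
m=(Q[:,2]<.033)&(Q[:,2]>.026)&(np.abs(Q[:,0])<.08)&(np.abs(Q[:,1])<.16);q=Q[m]
m=(q[:,1]>-.07);print('rim x',np.sort(q[m][:,0])[[5,-5]],len(q))
m=(qq[:,2]>.08)&(qq[:,2]<.10)&(np.abs(qq[:,1])<.012)&(np.abs(qq[:,0])<.055);print(qq[m].max(0),qq[m].min(0),Q[m].min(0))
for y in [-.084,-.03,.02,.07]: 
    P,r2=rakepose(0,y,.003,.3); print(y,inc(p,r,P,r2))
E
```

```text
6.2833 [0.593 0.022 0.13 ] [ 0.198  0.026 -1.219]
edge [ 0.    -0.084  0.004]
rim x [-0.063  0.064] 15860
[0.055 0.012 0.1  ] [ 0.019 -0.01   0.081] [-0.054 -0.093  0.032]
-0.084 [ 0.028 -0.017  0.063  0.    -0.     0.003]
-0.03 [ 0.014  5.143 -1.532  0.    -0.     0.003]
0.02 [ 0.002  9.92  -3.008  0.    -0.     0.003]
0.07 [-0.011 14.697 -4.483  0.    -0.     0.003]
```

Request:
arm_command(increments=[0,0.38,-0.12,0,0,0,-1,0,0.76,-0.24,0,0,0,-1,0,1.15,-0.35,0,0,0,-1,0,1.53,-0.47,0,0,0,-1,0,1.91,-0.59,0,0,0,-1,0,2.29,-0.71,0,0,0,-1,0,2.67,-0.82,0,0,0,-1,0,3.06,-0.94,0,0,0,-1,0,3.44,-1.05,0,0,0,-1,0,3.82,-1.17,0,0,0,-1])

```text
t: 7.17
tool_pos: [0.604, 0.0606, 0.1294]
ee_rot: [-0.022, 0.142, 0.978, -0.148]
wrist_force: [-0.4, -0.5, -0.5]
gripper_width: 0.199
finger_force: 88.8
```

Request:
arm_command(increments=[0,0.38,-0.12,0,0,0,-1,0,0.76,-0.24,0,0,0,-1,0,1.15,-0.35,0,0,0,-1,0,1.53,-0.47,0,0,0,-1,0,1.91,-0.59,0,0,0,-1,0,2.29,-0.71,0,0,0,-1,0,2.67,-0.82,0,0,0,-1,0,3.06,-0.94,0,0,0,-1,0,3.44,-1.05,0,0,0,-1,0,3.82,-1.17,0,0,0,-1])

```text
t: 8.0
tool_pos: [0.6154, 0.0988, 0.1294]
ee_rot: [-0.022, 0.142, 0.978, -0.148]
wrist_force: [-1.0, -1.7, 2.0]
gripper_width: 0.2
finger_force: 88.9
```

```bash
python3 - <<'E'
from h import *
s,r=rot();p=s['tool_pos'];print(s['t'],p,s['wrist_force'])
print('edge',tin(p+r.apply(T.off)))
w=snap('wrist','wr4')
E
```

```text
8.0 [0.615 0.099 0.129] [-1.017 -1.663  1.997]
edge [-0.    -0.003  0.003]
```

View pics/wr4.png

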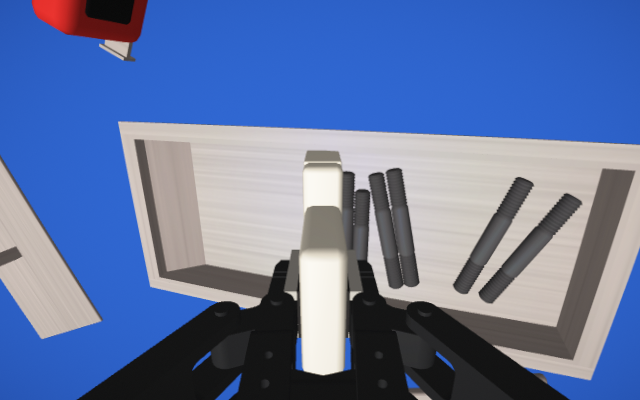

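First two studs have squared up against the rake (347–362, 170–260) and the other four are still ahead, at (390,225), (490,235) and (530,250). Keep pushing.

Request:
arm_command(increments=[0,0.38,-0.14,0,0,0,-1,0,0.76,-0.26,0,0,0,-1,0,1.15,-0.38,0,0,0,-1,0,1.53,-0.5,0,0,0,-1,0,1.91,-0.61,0,0,0,-1,0,2.29,-0.73,0,0,0,-1,0,2.67,-0.85,0,0,0,-1,0,3.06,-0.97,0,0,0,-1,0,3.44,-1.08,0,0,0,-1,0,3.82,-1.2,0,0,0,-1])

```text
t: 8.88
tool_pos: [0.6268, 0.1373, 0.1295]
ee_rot: [-0.022, 0.142, 0.978, -0.148]
wrist_force: [-0.7, -2.2, 0.6]
gripper_width: 0.195
finger_force: 88.8
```

Request:
arm_command(increments=[0,0.3,-0.09,0,0,0,-1,0,0.6,-0.18,0,0,0,-1,0,0.9,-0.27,0,0,0,-1,0,1.2,-0.36,0,0,0,-1,0,1.4,-0.43,0,0,0,-1,0,1.6,-0.49,0,0,0,-1,0,1.8,-0.55,0,0,0,-1,0,2.0,-0.62,0,0,0,-1,0,2.2,-0.68,0,0,0,-1,0,2.4,-0.74,0,0,0,-1])

```text
t: 9.72
tool_pos: [0.6339, 0.1611, 0.1294]
ee_rot: [-0.022, 0.142, 0.978, -0.148]
wrist_force: [-0.8, -3.2, 2.0]
gripper_width: 0.197
finger_force: 88.9
```

```bash
python3 - <<'E'
from h import *
s,r=rot();p=s['tool_pos'];print(s['t'],p,s['wrist_force'])
print('edge',tin(p+r.apply(T.off)))
w=snap('wrist','wr5');snap('top');snap('scene')
E
```

```text
9.7167 [0.634 0.161 0.129] [-0.758 -3.16   1.991]
edge [-0.     0.062  0.003]
```

View pics/wr5.png

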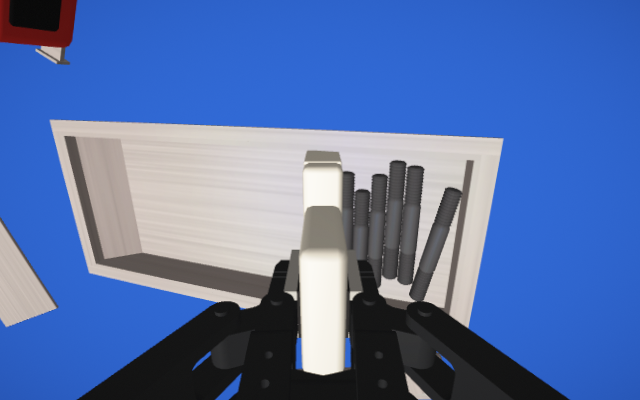

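Five rows are aligned and only the end stud (435,245) is still oblique. Push slowly to the wall.

Request:
arm_command(increments=[0,0.15,-0.04,0,0,0,-1,0,0.3,-0.09,0,0,0,-1,0,0.45,-0.14,0,0,0,-1,0,0.6,-0.18,0,0,0,-1,0,0.7,-0.22,0,0,0,-1,0,0.8,-0.25,0,0,0,-1,0,0.85,-0.26,0,0,0,-1,0,0.9,-0.28,0,0,0,-1,0,0.95,-0.29,0,0,0,-1,0,1.0,-0.31,0,0,0,-1])

```text
t: 10.7
tool_pos: [0.6368, 0.171, 0.1294]
ee_rot: [-0.022, 0.142, 0.978, -0.148]
wrist_force: [-0.6, -2.0, 0.9]
gripper_width: 0.198
finger_force: 88.8
```

Request:
arm_command(increments=[0,0.05,-0.015,0,0,0,-1,0,0.1,-0.03,0,0,0,-1,0,0.15,-0.045,0,0,0,-1,0,0.15,-0.045,0,0,0,-1])

```text
t: 11.03
tool_pos: [0.6372, 0.1725, 0.1294]
ee_rot: [-0.022, 0.142, 0.978, -0.148]
wrist_force: [-0.9, -3.3, 2.2]
gripper_width: 0.199
finger_force: 88.8
```

```bash
python3 - <<'E'
from h import *
s,r=rot();p=s['tool_pos'];print(s['t'],p,s['wrist_force'])
print('edge',tin(p+r.apply(T.off)))
w=snap('wrist','wr6')
E
```

```text
11.0333 [0.637 0.172 0.129] [-0.906 -3.289  2.18 ]
edge [-0.001  0.073  0.003]
```

View pics/wr6.png

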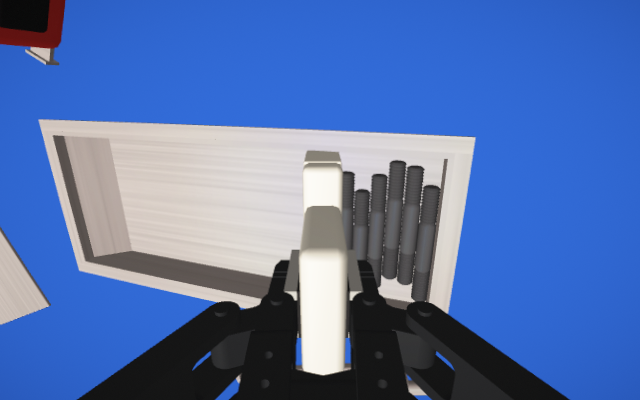

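All six studs lie side by side, the last (430,245) almost on the wall. The force is still low, so I'll press on until it rises. That was my tenth picture, so checks are numeric from here.

Request:
arm_command(increments=[0,0.05,-0.015,0,0,0,-1,0,0.1,-0.03,0,0,0,-1,0,0.15,-0.045,0,0,0,-1,0,0.15,-0.045,0,0,0,-1])

```text
t: 11.42
tool_pos: [0.6375, 0.1733, 0.1293]
ee_rot: [-0.023, 0.142, 0.978, -0.149]
wrist_force: [-3.0, -9.2, 3.7]
gripper_width: 0.197
finger_force: 89.1
```

Request:
arm_command(increments=[0,0.05,-0.015,0,0,0,-1,0,0.1,-0.03,0,0,0,-1,0,0.1,-0.03,0,0,0,-1])

```text
t: 11.67
tool_pos: [0.6377, 0.1738, 0.1293]
ee_rot: [-0.023, 0.142, 0.978, -0.149]
wrist_force: [-4.1, -14.2, 4.5]
gripper_width: 0.201
finger_force: 89.3
```

```bash
cat >> h.py <<'E'
def studs(c):
    Q=tin(cloud(c).reshape(-1,3)); I=c['pixels'].reshape(-1,3).max(1)
    m=(np.abs(Q[:,0])<.051)&(Q[:,1]>.03)&(Q[:,1]<.134)&(Q[:,2]<.026)&(Q[:,2]>0)
    return Q[m],I[m]
def bands(c):
    q,I=studs(c); 
    for x0 in (-.03,-.015,0,.015,.03):
        b=q[np.abs(q[:,0]-x0)<.005]; out=[]
        for y in np.arange(.06,.136,.0025):
            k=b[(b[:,1]>=y)&(b[:,1]<y+.0025)]; out.append(int(round(np.median(k[:,2])*1e4)) if len(k)>3 else -1)
        print(x0,out)
E
python3 - <<'E'
from h import *
s,r=rot();p=s['tool_pos'];print(s['t'],'edge',tin(p+r.apply(T.off)))
bands(snap('wrist'))
P,r2=rakepose(0,.040,.06,.3); print(inc(p,r,P,r2))
E
```

```text
11.6667 edge [-0.001  0.074  0.003]
-0.03 [-1, -1, -1, -1, -1, -1, -1, 121, 128, 107, 36, 36, 38, 35, 109, 126, 126, 107, 114, 127, 130, 114, 109, 129, 129, 113, 43, 105, 91, 89, -1]
-0.015 [-1, -1, -1, -1, -1, -1, -1, 129, 131, 114, 109, 129, 130, 111, 110, 129, 129, 114, 117, 132, 134, 116, 112, 134, 133, 117, 108, 128, 129, 117, -1]
0 [-1, -1, -1, -1, -1, -1, -1, -1, 132, 120, 111, 129, 134, 117, 115, 132, 134, 120, 116, 132, 136, 117, 115, 134, 135, 120, 115, 131, 130, 121, -1]
0.015 [-1, -1, -1, -1, -1, -1, -1, -1, -1, 117, 107, 132, 135, 122, 114, 131, 133, 119, 109, 128, 129, 110, 108, 128, 128, 111, 115, 130, 130, 121, -1]
0.03 [-1, -1, -1, -1, -1, -1, -1, -1, -1, -1, -1, -1, -1, -1, -1, -1, 125, 110, 102, 127, 127, 110, 109, 128, 126, 111, 110, 127, 127, 115, -1]
[-0.016 -5.028 -4.438 -0.003 -0.002  0.002]
```

Six ridges at tray y ≈ 80–130 mm, all with tops at 13 mm, so the studs are flat and packed. Back off and lift.

Request:
arm_command(increments=[0,-0.1,0.02,0,0,0,-1,0,-0.3,0.06,0,0,0,-1,0,-0.8,0.2,0,0,0,-1,0,-1.6,0.4,0,0,0,-1,0,-2.5,0.5,0,0,0,-1,0,-4,-1.5,0,0,0,-1,0,-5,-4.4,0,0,0,-1,0,-6,-7.5,0,0,0,-1,0,-6.5,-9,0,0,0,-1,0,-6.5,-9,0,0,0,-1])

```text
t: 12.55
tool_pos: [0.6287, 0.1407, 0.2391]
ee_rot: [-0.019, 0.143, 0.979, -0.147]
wrist_force: [0.5, -0.6, -1.3]
gripper_width: 0.199
finger_force: 89.3
```

```bash
python3 - <<'E'
from h import *
s,r=rot();p=s['tool_pos'];print(s['t'],p,'edge',tin(p+r.apply(T.off)))
bands(snap('top'))
print(inc(p,r,(.50,.20,.25),Rd(20)))
print(inc(p,r,(.4325,.3163,.17),Rd(-20)))
E
```

```text
12.55 [0.629 0.141 0.239] edge [0.001 0.041 0.112]
-0.03 [-1, -1, -1, -1, -1, -1, -1, -1, -1, -1, -1, -1, -1, -1, -1, -1, -1, -1, -1, -1, -1, -1, -1, -1, -1, -1, -1, -1, -1, -1, -1]
-0.015 [-1, -1, -1, -1, -1, -1, -1, -1, -1, -1, -1, -1, -1, -1, -1, -1, -1, -1, -1, -1, -1, -1, -1, -1, -1, -1, -1, -1, -1, -1, -1]
0 [-1, -1, -1, -1, -1, -1, -1, -1, -1, -1, -1, -1, -1, -1, -1, -1, -1, -1, -1, -1, -1, -1, -1, -1, -1, -1, -1, -1, -1, -1, -1]
0.015 [-1, -1, -1, -1, -1, -1, -1, -1, -1, -1, -1, -1, -1, -1, -1, -1, -1, -1, -1, -1, -1, -1, -1, -1, -1, -1, -1, -1, -1, -1, -1]
0.03 [-1, -1, -1, -1, -1, -1, -1, -1, -1, -1, -1, -1, -1, -1, -1, -1, -1, -1, -1, -1, -1, -1, -1, -1, -1, -1, -1, -1, -1, -1, -1]
[14.027  1.595 -1.682 -0.273  0.142  0.925]
[23.842 12.743  3.236 -0.225  0.245  1.617]
```

Request:
arm_command(increments=[14,1.6,-1.7,-0.27,0.14,0.92,-1,14,1.6,-1.7,-0.27,0.14,0.92,-1,14,1.6,-1.7,-0.27,0.14,0.92,-1,14,1.6,-1.7,-0.27,0.14,0.92,-1,14,1.6,-1.7,-0.27,0.14,0.92,-1,14,1.6,-1.7,-0.27,0.14,0.92,-1,14,1.6,-1.7,-0.27,0.14,0.92,-1,23.8,12.7,3.2,-0.22,0.24,1.62,-1,23.8,12.7,3.2,-0.22,0.24,1.62,-1,23.8,12.7,3.2,-0.22,0.24,1.62,-1])

```text
t: 13.43
tool_pos: [0.4459, 0.29, 0.1822]
ee_rot: [-0.002, 0.68, 0.733, -0.013]
wrist_force: [0.3, 0.9, -1.6]
gripper_width: 0.199
finger_force: 89.3
```

```bash
python3 - <<'E'
from h import *
s,r=rot();p=s['tool_pos'];print(s['t'],p)
bands(snap('top'))
print(inc(p,r,(.4325,.3163,.17),Rd(-20)))
E
```

```text
13.4333 [0.446 0.29  0.182]
-0.03 [15, 23, 20, 41, -1, 58, 97, 115, -1, -1, -1, 34, 22, -1, 100, 116, 96, -1, 107, 116, -1, 78, -1, 120, -1, 86, 111, -1, -1, 156, -1]
-0.015 [-1, -1, 19, 27, 28, 40, 97, 121, -1, -1, 96, 110, 111, -1, 95, 127, 108, 101, -1, 113, -1, 92, 103, -1, 103, 95, 106, 111, 105, 177, -1]
0 [-1, 33, -1, 15, -1, 69, -1, 120, 91, 113, 117, 115, 111, 87, 100, 104, -1, 101, 103, 111, -1, 100, 102, -1, 113, -1, 105, -1, 106, 120, -1]
0.015 [-1, -1, -1, -1, 21, 37, 108, 129, 122, 103, -1, -1, 99, -1, 103, 117, 104, -1, 123, -1, 103, 94, 112, 134, 100, 104, 136, 130, 96, 186, -1]
0.03 [-1, -1, -1, -1, 23, -1, 116, -1, -1, 92, 118, -1, -1, 68, 132, -1, 112, -1, -1, -1, -1, 73, -1, -1, -1, 91, 79, 121, -1, 121, -1]
[ 2.739 -1.117  1.205 -0.019  0.02   0.423]
```

Request:
arm_command(increments=[2.7,-1.1,1.2,-0.02,0.02,0.42,-1,2.7,-1.1,1.2,-0.02,0.02,0.42,-1,2.7,-1.1,1.2,-0.02,0.02,0.42,-1,2.7,-1.1,1.2,-0.02,0.02,0.42,-1,2.7,-1.1,1.2,-0.02,0.02,0.42,-1,2.7,-1.1,1.2,-0.02,0.02,0.42,-1])

```text
t: 13.98
tool_pos: [0.4333, 0.3153, 0.1712]
ee_rot: [0.0, 0.815, 0.579, 0.0]
wrist_force: [-0.0, 1.0, -1.6]
gripper_width: 0.2
finger_force: 89.3
```

```bash
python3 - <<'E'
from h import *
s,r=rot();p=s['tool_pos'];print(s['t'],p)
print(inc(p,r,(.4325,.3163,.130),Rd(-20)))
E
```

```text
13.9833 [0.433 0.315 0.171]
[ 0.065 -0.11   4.118  0.001  0.     0.013]
```

Request:
arm_command(increments=[0,0,2,0,0,0.01,-1,0,0,3.4,0,0,0.01,-1,0,0,3.9,0,0,0.01,-1,0,0,4.1,0,0,0.01,-1,0,0,4.15,0,0,0.01,-1,0,0,4.15,0,0,0.01,-1])

```text
t: 14.48
tool_pos: [0.434, 0.3158, 0.1317]
ee_rot: [0.0, 0.819, 0.574, 0.001]
wrist_force: [0.1, -0.9, -1.3]
gripper_width: 0.204
finger_force: 89.3
```

Request:
arm_command(increments=[0,0,0,0,0,0,-0.3,0,0,0,0,0,0,0.2,0,0,0,0,0,0,1,0,0,0,0,0,0,1,0,0,0,0,0,0,1,0,0,0,0,0,0,1,0,0,-2,0,0,0,1,0,0,-5,0,0,0,1,0,0,-9,0,0,0,1,0,0,-13,0,0,0,1])

```text
t: 15.32
tool_pos: [0.433, 0.3153, 0.2622]
ee_rot: [0.0, 0.819, 0.574, 0.0]
wrist_force: [1.1, 0.2, 0.4]
gripper_width: 0.997
finger_force: 0.0
```

```bash
python3 - <<'E'
from h import *
s,r=rot();p=s['tool_pos'];print(s['t'],p,s['gripper_width'])
c=snap('wrist');C=cloud(c);Z=C[:,:,2];X=C[:,:,0];Y=C[:,:,1]
for z0,z1 in[(.09,.105),(.04,.05)]:
    P=C[(Z>z0)&(Z<z1)&(X>.35)&(X<.5)&(Y>.22)&(Y<.4)]; print(rect(P))
C=cloud(load('top'));Z=C[:,:,2];X=C[:,:,0];Y=C[:,:,1]
P=C[(Z>.0035)&(Z<.02)&(X>.35)&(X<.72)&(Y<-.15)&(Y>-.42)]; print('lid',rect(P))
for w,f in [((.50,.05,.27),0),((.536,-.289,.20),-79.5)]: print(inc(p,r,w,Rd(f)))
E
```

```text
15.3167 [0.433 0.315 0.262] 0.9973843651410668
(array([435. , 316.8,  59.2,  18. ,  70.7]), 1711)
(array([447.1, 349.8,  24.6,  18.8,  70.7]), 503)
lid (array([ 533.2, -285.1,  266.7,  366.3,   89.8]), 5638)
[-22.657  15.345  -0.77    0.001  -0.     -0.348]
[-53.299  30.282   6.238   0.001  -0.001   1.039]
```

Request:
arm_command(increments=[-22.7,15.3,-0.8,0,0,0.5,1,-22.7,15.3,-0.8,0,0,0.5,1,-22.7,15.3,-0.8,0,0,0.5,1,-22.7,15.3,-0.8,0,0,0.5,1,-22.7,15.3,-0.8,0,0,0.5,1,-22.7,15.3,-0.8,0,0,0.5,1,-53.3,30.3,6,0,0,1.04,1,-53.3,30.3,6,0,0,1.04,1,-53.3,30.3,6,0,0,1.04,1,-53.3,30.3,6,0,0,1.04,1])

```text
t: 16.2
tool_pos: [0.513, -0.0917, 0.2378]
ee_rot: [-0.0, 0.994, 0.108, 0.002]
wrist_force: [0.1, 1.7, 0.5]
gripper_width: 0.999
finger_force: 0.0
```

```bash
python3 - <<'E'
from h import *
s,r=rot();p=s['tool_pos'];print(s['t'],p)
print(inc(p,r,(.536,-.289,.22),Rd(-80)))
E
```

```text
16.2 [ 0.513 -0.092  0.238]
[-1.993 19.765  1.78   0.    -0.003  0.042]
```

Request:
arm_command(increments=[-2,19.8,1.8,0,0,0.04,1,-2,19.8,1.8,0,0,0.04,1,-2,19.8,1.8,0,0,0.04,1,-2,19.8,1.8,0,0,0.04,1,-2,19.8,1.8,0,0,0.04,1,-2,19.8,1.8,0,0,0.04,1,-2,19.8,1.8,0,0,0.04,1])

```text
t: 16.78
tool_pos: [0.5372, -0.2885, 0.2191]
ee_rot: [-0.001, 0.996, 0.09, 0.001]
wrist_force: [-0.9, 0.5, 0.1]
gripper_width: 1.0
finger_force: 0.0
```

```bash
python3 - <<'E'
from h import *
s,r=rot();p=s['tool_pos'];print(s['t'],p)
c=snap('wrist');C=cloud(c);Z=C[:,:,2];X=C[:,:,0];Y=C[:,:,1]
P=C[(Z>.035)&(Z<.06)&(X>.4)&(X<.7)&(Y<-.15)&(Y>-.42)]; print('bar',rect(P),np.percentile(P[:,2],[5,50,95]))
P=C[(Z>.0045)&(Z<.014)&(X>.35)&(X<.72)&(Y<-.15)&(Y>-.45)]; print('plate',rect(P),np.median(P[:,2]))
q=r.inv().apply(C.reshape(-1,3)-p); m=(q[:,2]>.15)&(q[:,2]<.185)&(np.abs(q[:,0])<.09)&(np.abs(q[:,1])<.05); print('bar tool',rect(q[m]))
top=load('top');C=cloud(snap('top'));Z=C[:,:,2];X=C[:,:,0];Y=C[:,:,1]
P=C[(Z>.0045)&(Z<.014)&(X>.35)&(X<.72)&(Y<-.18)&(Y>-.42)];print(rect(P))
bands(load('top'))
E
```

```text
16.7833 [ 0.537 -0.289  0.219]
bar (array([ 537.4, -288.3,  103.5,   14. ,    9.8]), 2310) [0.05  0.052 0.054]
plate (array([ 537.3, -288.7,  292. ,  126.7,    9.8]), 42341) 0.008565683177890422
bar tool (array([ -0.1,   0.1, 103.5,  14. ,   0.5]), 2312)
(array([ 547. , -295. ,  336.2,  214.4,   10.9]), 3636)
-0.03 [41, 23, 25, 18, -1, 86, 108, -1, -1, -1, -1, 36, 48, 48, 99, 118, -1, 79, -1, 116, -1, 95, 111, 114, 116, 82, 85, -1, 114, 177, -1]
-0.015 [-1, 16, 21, -1, -1, 36, 105, 115, -1, -1, 95, 112, -1, 91, 104, 126, 120, 86, 120, -1, 117, 87, 101, 123, -1, 79, 124, -1, 98, 197, -1]
0 [19, -1, 28, 45, -1, 103, 139, 128, -1, 92, 96, 131, -1, 87, 114, 125, 119, -1, 99, 121, -1, 92, 102, 115, 102, -1, 107, -1, -1, 127, -1]
0.015 [34, -1, -1, 22, -1, 54, -1, 127, 106, -1, -1, 113, 123, -1, -1, 111, 120, -1, 94, 112, 117, 87, -1, 110, 108, -1, 107, -1, -1, 137, -1]
0.03 [-1, -1, 19, -1, 16, 39, 114, -1, -1, 91, 106, -1, -1, 108, 113, 134, -1, -1, 60, -1, -1, 34, 91, -1, -1, 61, 111, 120, -1, 134, -1]
```

Request:
arm_command(increments=[0,0,4,0,0,0.009,1,0,0,8,0,0,0.009,1,0,0,10.5,0,0,0.009,1,0,0,11.8,0,0,0.009,1,0,0,11.8,0,0,0.009,1,0,0,11.8,0,0,0.009,-1,0,0,11.8,0,0,0.009,-1,0,0,11.8,0,0,0.009,-1,0,0,11.8,0,0,0.009,-1,0,0,11.8,0,0,0.009,-1], newtons=100)

```text
t: 17.72
tool_pos: [0.5381, -0.2872, 0.1032]
ee_rot: [0.0, 0.996, 0.087, 0.002]
wrist_force: [-0.4, 0.4, -0.0]
gripper_width: 0.3
finger_force: 0.0
```

Request:
arm_command(increments=[0,0,0,0,0,0,-1,0,0,0,0,0,0,-1,0,0,0,0,0,0,-1,0,0,-0.5,0,0,0,-1,0,0,-2,0,0,0,-1,0,0,-5,0,0,0,-1,0,0,-8,0,0,0,-1,0,0,-11,0,0,0,-1,0,0,-13,0,0,0,-1,0,0,-13,0,0,0,-1])

```text
t: 18.55
tool_pos: [0.5383, -0.2876, 0.2372]
ee_rot: [0.002, 0.996, 0.087, 0.004]
wrist_force: [-0.1, -0.5, -1.5]
gripper_width: 0.141
finger_force: 98.1
```

```bash
python3 - <<'E'
from h import *
s,r=rot();p=s['tool_pos'];print(s['t'],p,s['gripper_width'],s['finger_force'])
c=snap('wrist');q=r.inv().apply(cloud(c).reshape(-1,3)-p)
m=(q[:,2]>.082)&(q[:,2]<.105)&(np.abs(q[:,0])<.17)&(np.abs(q[:,1])<.08); print('plate in tool',rect(q[m]),np.polyfit(q[m][:,0],q[m][:,2],1),np.polyfit(q[m][:,1],q[m][:,2],1))
for w,f in [((.60,.0,.24),-30),((.6076,.0748,.20),-16.7)]: print(inc(p,r,w,Rd(f)))
E
```

```text
18.55 [ 0.538 -0.288  0.237] 0.14141173384521313 98.05346846580505
plate in tool (array([  3.7,  -0.5, 127.1, 237.5,  89.9]), 67008) [0.003 0.095] [0.002 0.095]
[ 11.052 -27.26   -0.295   0.007  -0.005  -0.874]
[ 13.064 -34.51    3.693   0.007  -0.004  -1.106]
```

Request:
arm_command(increments=[1,-2,0,0,0,-0.06,-1,2.5,-6,0,0,0,-0.18,-1,4,-10,0,0,0,-0.3,-1,5.5,-14,0,0,0,-0.42,-1,7,-18,0,0,0,-0.54,-1,8.5,-22,0,0,0,-0.66,-1,10,-26,0.5,0,0,-0.78,-1,11.5,-30,1,0,0,-0.9,-1,12.5,-33,1.5,0.007,0,-1.02,-1,13.1,-34.5,2,0.007,0,-1.1,-1])

```text
t: 19.43
tool_pos: [0.6064, 0.0795, 0.21]
ee_rot: [-0.004, 0.801, 0.598, 0.0]
wrist_force: [0.6, -0.0, -3.4]
gripper_width: 0.139
finger_force: 98.1
```

Request:
arm_command(increments=[0,0,0,0,0,0,-1,0,0,0,0,0,0,-1,0,0,0,0,0,0,-1])

```text
t: 19.68
tool_pos: [0.6066, 0.0749, 0.2113]
ee_rot: [-0.003, 0.804, 0.594, 0.0]
wrist_force: [0.1, -0.3, -2.6]
gripper_width: 0.142
finger_force: 98.1
```

```bash
python3 - <<'E'
from h import *
s,r=rot();p=s['tool_pos'];print(s['t'],p,s['gripper_width'],s['finger_force']);print(r.as_matrix())
c=snap('wrist');C=cloud(c).reshape(-1,3);q=r.inv().apply(C-p)
m=(q[:,2]>.085)&(q[:,2]<.105)&(np.abs(q[:,0])<.17)&(np.abs(q[:,1])<.08); qq=q[m]; print('plate',qq.min(0),qq.max(0))
print(np.linalg.lstsq(np.c_[qq[:,:2],np.ones(len(qq))],qq[:,2],rcond=None)[0],rect(qq[qq[:,0]>.03]))
m=(q[:,2]>.045)&(q[:,2]<.062)&(q[:,0]>.02)&(q[:,0]<.07)&(np.abs(q[:,1])<.015); print('bar',q[m].max(0),q[m].min(0),rect(q[m]))
t=snap('top');C=cloud(t).reshape(-1,3);q=r.inv().apply(C-p)
m=(q[:,2]>.085)&(q[:,2]<.105)&(np.abs(q[:,0])<.17)&(np.abs(q[:,1])<.08); qq=q[m];print('top plate in tool',rect(qq),rect(C[m]))
print(inc(p,r,(.6076,.0748,.20),Rd(-16.7)))
E
```

```text
19.6833 [0.607 0.075 0.211] 0.14155788408954625 98.0967664718628
[[ 0.294  0.956 -0.004]
 [ 0.956 -0.294  0.005]
 [ 0.004 -0.005 -1.   ]]
plate [-0.114 -0.063  0.085] [0.123 0.063 0.098]
[0.003 0.002 0.095] (array([ 76.4,   0.1, 126.5,  92.9,  89.9]), 49131)
bar [0.052 0.007 0.062] [ 0.02  -0.007  0.049] (array([35.8, -0.1, 31.5, 14. ,  0.1]), 2646)
top plate in tool (array([ -2.3,  -2.2, 292.2, 126.3,   0. ]), 2588) (array([603.5,  73.9, 292.2, 126.3,  72.9]), 2588)
[ 0.014  0.108  1.127 -0.005 -0.004 -0.007]
```

Request:
arm_command(increments=[0.06,0.14,1.5,-0.005,-0.004,-0.006,-1,0.06,0.14,3,-0.005,-0.004,-0.006,-1,0.06,0.14,4.5,-0.005,-0.004,-0.006,-1,0.06,0.14,5.5,-0.005,-0.004,-0.006,-1,0.06,0.14,6.2,-0.005,-0.004,-0.006,-1,0.06,0.14,6.6,-0.005,-0.004,-0.006,-1,0.06,0.14,6.6,-0.005,-0.004,-0.006,-1,0.06,0.14,6.6,-0.005,-0.004,-0.006,-1,0.06,0.14,6.6,-0.005,-0.004,-0.006,-1])

```text
t: 20.53
tool_pos: [0.6086, 0.0759, 0.1472]
ee_rot: [0.001, 0.802, 0.597, 0.001]
wrist_force: [0.4, 0.4, -2.8]
gripper_width: 0.137
finger_force: 98.1
```

```bash
python3 - <<'E'
from h import *
s,r=rot();p=s['tool_pos'];print(s['t'],p,s['wrist_force']);print(r.as_matrix())
for n in ('top','top','wrist'):
    c=snap(n);C=cloud(c).reshape(-1,3);q=r.inv().apply(C-p)
    m=(q[:,2]>.085)&(q[:,2]<.105)&(np.abs(q[:,0])<.17)&(np.abs(q[:,1])<.08); qq=q[m];print(n,rect(qq),rect(C[m]),np.linalg.lstsq(np.c_[qq[:,:2],np.ones(len(qq))],qq[:,2],rcond=None)[0])
E
```

```text
20.5333 [0.609 0.076 0.147] [ 0.44   0.353 -2.832]
[[ 0.287  0.958  0.003]
 [ 0.958 -0.287  0.001]
 [ 0.001  0.002 -1.   ]]
top (array([ -2.4,  -2.8, 292.2, 125.9,   0.1]), 2226) (array([605.5,  74.5, 292.2, 125.9,  73.3]), 2226) [0.004 0.004 0.096]
top (array([ -2.2,  -2.6, 292.4, 126.4,   0. ]), 2236) (array([605.8,  74.6, 292.4, 126.4,  73.3]), 2236) [0.004 0.003 0.096]
wrist (array([  4. ,  -0.2, 237.8, 126.9,   0.1]), 66986) (array([609.8,  79.8, 237.8, 126.9,  73.2]), 66986) [0.003 0.002 0.095]
```

Request:
arm_command(increments=[-0.04,-0.04,0.3,0,0,0,-1,-0.04,-0.04,0.6,0,0,0,-1,-0.04,-0.04,0.9,0,0,0,-1,-0.04,-0.04,1.1,0,0,0,-1,-0.04,-0.04,1.3,0,0,0,-1,-0.04,-0.04,1.4,0,0,0,-1,-0.04,-0.04,1.5,0,0,0,-1,-0.04,-0.04,1.6,0,0,0,-1,-0.04,-0.04,1.7,0,0,0,-1,-0.04,-0.04,1.7,0,0,0,-1])

```text
t: 21.52
tool_pos: [0.6078, 0.0756, 0.1293]
ee_rot: [0.0, 0.802, 0.597, 0.001]
wrist_force: [-0.4, 1.1, -4.0]
gripper_width: 0.139
finger_force: 98.1
```

Request:
arm_command(increments=[0,0,0.05,0,0,0,-1,0,0,0.1,0,0,0,-1,0,0,0.15,0,0,0,-1,0,0,0.15,0,0,0,-1])

```text
t: 21.85
tool_pos: [0.6079, 0.0757, 0.1281]
ee_rot: [0.0, 0.802, 0.597, 0.001]
wrist_force: [-0.5, -0.7, -1.3]
gripper_width: 0.138
finger_force: 98.3
```

```bash
python3 - <<'E'
from h import *
s,r=rot();p=s['tool_pos'];print(s['t'],p,s['wrist_force'],s['ft_torque'])
for n in ('top','wrist'):
    c=snap(n);Q=tin(cloud(c).reshape(-1,3))
    m=(Q[:,2]>.026)&(Q[:,2]<.042)&(np.abs(Q[:,0])<.07)&(np.abs(Q[:,1])<.155); q=Q[m];print(n,rect(q),np.median(q[:,2]),np.linalg.lstsq(np.c_[q[:,:2],np.ones(len(q))],q[:,2],rcond=None)[0])
E
```

```text
21.85 [0.608 0.076 0.128] [-0.464 -0.709 -1.312] [ 0.045  0.088 -0.006]
top (array([ -2.3,  -1. , 293. , 126.5,  90. ]), 2101) 0.03231777964849007 [-0.002 -0.001  0.032]
wrist (array([  0.2,   4.6, 238.5, 126.6,  89.9]), 66994) 0.033526260569017544 [-0.    -0.     0.034]
```

Request:
arm_command(increments=[0,0,0.04,0,0,0,-1,0,0,0.08,0,0,0,-1,0,0,0.08,0,0,0,-1])

```text
t: 22.2
tool_pos: [0.6079, 0.0756, 0.1281]
ee_rot: [0.0, 0.802, 0.597, 0.001]
wrist_force: [-6.0, -0.2, 8.7]
gripper_width: 0.139
finger_force: 99.7
```

Contact at the seated height. Ease off the pressure, open and rise.

Request:
arm_command(increments=[0,0,-0.06,0,0,0,-1,0,0,-0.06,0,0,0,-0.6,0,0,-0.06,0,0,0,0,0,0,-0.06,0,0,0,1,0,0,-0.06,0,0,0,1,0,0,-0.06,0,0,0,1,0,0,-0.06,0,0,0,1,0,0,-0.06,0,0,0,1,0,0,-2,0,0,0,1,0,0,-4,0,0,0,1])

```text
t: 23.03
tool_pos: [0.6072, 0.0756, 0.1664]
ee_rot: [-0.0, 0.802, 0.597, -0.0]
wrist_force: [0.4, 0.4, 0.1]
gripper_width: 0.994
finger_force: 0.0
```

Request:
arm_command(increments=[0,0,-4,0,0,0,1,0,0,-8,0,0,0,1,0,0,-11,0,0,0,1,0,0,-13,0,0,0,1,0,0,-13,0,0,0,1,0,0,-13,0,0,0,1])

```text
t: 23.53
tool_pos: [0.6077, 0.0756, 0.2983]
ee_rot: [0.001, 0.802, 0.597, 0.002]
wrist_force: [-0.5, 1.1, -0.4]
gripper_width: 0.999
finger_force: 0.0
```

```bash
python3 - <<'E'
from h import *
s,r=rot();p=s['tool_pos'];print(s['t'],p,s['wrist_force'],s['gripper_width'],np.abs(s['joint_vel']).max())
for n in ('wrist','top'):
    c=snap(n);Q=tin(cloud(c).reshape(-1,3))
    m=(Q[:,2]>.022)&(Q[:,2]<.045)&(np.abs(Q[:,0])<.075)&(np.abs(Q[:,1])<.16); q=Q[m];print(n,rect(q),np.percentile(q[:,2],[2,50,98]),np.linalg.lstsq(np.c_[q[:,:2],np.ones(len(q))],q[:,2],rcond=None)[0])
c=load('top');C=cloud(c);Z=C[:,:,2];X=C[:,:,0];Y=C[:,:,1]
P=C[(X>.35)&(X<.5)&(Y>-.1)&(Y<.05)&(Z>.045)&(Z<.06)];print('tape',rect(P))
P=C[(X>.5)&(X<.7)&(Y>.2)&(Y<.4)&(Z>.05)&(Z<.12)];print('bottle',rect(P))
P=C[(X>.35)&(X<.5)&(Y>.22)&(Y<.4)&(Z>.09)&(Z<.11)];print('rake',rect(P))
E
```

```text
23.5333 [0.608 0.076 0.298] [-0.475  1.142 -0.367] 0.9986588739602392 0.04173217055109781
wrist (array([ -0.3,   0.5, 292.1, 126.5,  89.8]), 30844) [0.032 0.034 0.035] [-0.    -0.     0.034]
top (array([ -3. , -12.2, 125.6, 270.7,   0.2]), 2678) [0.029 0.032 0.036] [-0.001 -0.001  0.032]
tape (array([414.7, -31.6,   2.6,   2.4,  86.8]), 3)
bottle (array([579.2, 341.8,  41.9,  46.5,  67.7]), 389)
rake (array([433.4, 313.9,  60.5,  16.2,  70. ]), 202)
```

```bash
python3 - <<'E'
from h import *
c=snap('scene');C=cloud(c);Z=C[:,:,2];X=C[:,:,0];Y=C[:,:,1]
P=C[(X>.35)&(X<.5)&(Y>-.1)&(Y<.05)&(Z>.045)&(Z<.06)];print('tape',rect(P))
print(workorder.finish_job())
E
```

```text
tape (array([429.5, -21.7,  30.1,  62.6,  47.5]), 198)
the job is handed in; nothing more can be done
None
```

The job is handed in after about 24 s of robot time: all six studs are raked flat and packed against the square end, the rake stands back on the bench, and the lid sits level on the rim. The tape measure and bottle read unmoved; I did not re-measure the spanner, which the arm never went near.

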